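# Hang the small-parts basket in the ultrasonic cleaner

## Robot

A 6-joint arm with a two-finger parallel gripper is mounted at the origin on the work surface. World frame = base frame: x ahead of the robot, y to its left, z up, the work surface at z = 0. Lengths are in mm, angles in rad, forces in N, time in s.
With the tool pointing down it reaches from about 300 to 850 mm from the base axis. Payload 5.4 kg.
Tool frame: the origin (TCP) lies midway between the tips of the shut fingers; the grasp point (between the pads) lies 19 mm behind it; z points along the fingers, x is the direction in which the jaws open and shut, and the axes are right-handed (so a half turn about z gives the same grasp; the last joint's range is limited). The gripper opens to 85 mm and grips with 20 to 120 N. Pads are 22 mm wide; open, the fingers measure 114 mm over their backs; the gripper's body (76 mm by 85 mm) begins 54 mm behind the grasp point. The pads swing forward as they close: fully open they stand 13 mm farther back than shut.
Start: joints at [-0.21, 0.158, 1.597, -0, 1.386, -0.21], TCP at [574.983, -0.018, 195.899] pointing down, gripper open.
Joint ranges: [-2.91, 2.91], [-0.94, 2.29], [0.18, 2.7], [-1.29, 4.43], [0.17, 2.64], [-3, 3]. Speed limits (rad/s): [2.57, 2.57, 3.14, 3.14, 3.14, 3.14].

## Interface

Orientations are given as [roll, pitch, yaw] about the fixed x, y, z axes, in that order (R = Rz(yaw) Ry(pitch) Rx(roll)).
In Python, from cell import get_state, capture, hand_in gives the robot as it stands.
- The arm moves only by the shell command python3 -m inch 'ROWS' [FORCE]. ROWS is JSON, a list of rows, each a list of 5 numbers: the shift along the tool's x, y, z in mm, then the turn about the tool's z in rad, then the closure, from -1 (fully open) to 1 (shut), so that 0 is half open. A call has 1 to 12 rows; each row shifts and turns the commanded pose from where the row before left it, along the tool's axes as they then stand; what a row does not reach is not made up. A row lasts 1/10 s, in which the tool goes at most 50 mm and 8.59 degrees, less where a joint would pass 70% of its speed; a pose out of reach is approached as far as the arm can. A call is refused whole if a number of a shift passes 50 or a number of a turn 0.15, either way. A call with a gripper value outside its range is refused whole. The fingers move at their own pace and stop on an object; FORCE is the grip in N (left out, the last holds). Time passes only in rows, so rows that do not move let the fingers close. It gives the time, the measured TCP pose, the force and the opening at its end, in the units of the state.
- get_state(): the state, without advancing time (a new reading comes with each control period).
- capture(name): name is "scene" or "side" or "wrist"; returns a dict with "frame" (384x512x3 uint8, red, green, blue), "camera_matrix" (3x3 intrinsics, pixels), "R" (3x3) and "t" (3): a world point X has camera coordinates R X + t. Camera axes: x right, y down, z forward; pixel columns grow to the right and rows downward; lengths in mm; the calibration is good to about 2 mm. A picture is of the moment at which its call begins. There is no depth.
- hand_in(): hands the job in, once; it reports no verdict.
The state is a dict: "time": time; "joint_pos": joint angles; "qvel": joint speeds; "joint_efforts": joint torques, N m; "eef_pos": TCP position; "eef_rot": TCP orientation; "wrist_force": force on the tool from outside, world axes, zero at the start; "wrist_torque": the same for the moment, N m; "width": opening from 0.0 (shut) to 1.0 (fully open).
Only numpy, scipy, OpenCV 4.12 (cv2) and the standard library are available. Lean on these libraries where they do the work, as an engineer would, in place of code of your own. Each camera call takes 0.05 s, during which the arm holds its last target.

## Task

Hang the hook-on basket, with the steel bush that is in it, inside the tank of the ultrasonic cleaner: hook its bent lip over the tank's long back rim (the one away from the control panel) and seat it fully down, and slide it along the rim right up against the end wall at the drain-cock end, so that the rest of the tank stays free, then let go. Do it gently, by feel - the tank is thin sheet and must not be pressed hard - and leave everything else on the table where it is.

Things in the scene. Friction and masses are not known exactly. Their poses are not given: they have to be found in the camera images.
- basket_grip (a point): Hook-on basket of punched sheet steel, standing on the table (about 0.24 kg). This point: centre of the black grip bar of its rigid bail, 58 mm long (along y), 12 mm thick (along x), 16 mm high, 115 mm above the basket's underside and over its middle. Axes as basket. Hung and seated in the drain-cock corner it is 212 mm above the table (1 to 2 mm less after release, leaning about 2 degrees) and at y = -75 mm of the cleaner.
- basket: The same basket; origin at the centre of its underside, z up. 60 mm along x, 90 mm along y, 60 mm high. Its flat +x wall (outer face at x = +30 mm) carries the bent lip along its top; its end walls are at y = +45 and -45 mm and nothing stands out beyond them.
- lip_slot (a point): Middle of the roof of the lip's slot, 58 mm above the basket's underside, at x = +33, y = 0 (57 mm below the grip's centre); it rests on the rim when hung. The lip is 80 mm wide along y; it goes outward from the +x wall and 14 mm down from the slot's roof. The slot, open below, is 6 mm wide along x (from the wall at x = +30 to the 2 mm thick leg at x = +36).
- cleaner: Bench-top ultrasonic cleaner, dry, open, fixed. White housing 190 mm (x) by 300 mm (y) by 118 mm high; blue control panel with two dials on its front (-x); brass drain cock on its -y end, standing out 35 mm. Origin: centre of the underside, at table height. A lift-out steel tank stands in its wider well (see opening_mid). More than 20 N from the basket or the robot would dent it.
- opening_mid (a point): Point of the housing above its middle, at the height of the tank's rim (155 mm above the table); axes as cleaner. Steel tank: inside 130 mm (x) by 240 mm (y), walls vertical, 4 mm thick, floor 106 mm below the rim; the rim stands 37 mm clear of the housing's top. Along y it is central: end walls' inner faces at y = +120 and -120 mm.
- well_back (a point): Point of the housing at x = +84 mm, y = 0, rim height: above the back face of the well, which is 26 mm longer along x than the tank needs. The tank is clamped down anywhere in it, parallel to the housing, and does not give; the INNER face of its back wall is 6 to 32 mm in front (-x) of this point, different each time. No pose tells it: find it by touch or sight.
- bush_mid (a point): Centre of the loose steel bush (ring 28 mm outside, 16 mm bore, 12 mm high, 40 g) that lies flat on the basket's floor; it must stay in the basket.
- bush: The same bush; origin at the centre of its underside.
- plain_basket_grip (a point): Bystander: a free-standing basket with the same body and bail but no lip and four small black feet; this point is the centre of its grip, 120 mm above the table.
- cover: Bystander: the cleaner's steel cover, 270 by 160 by 20 mm with a black knob, lying on the table; origin at the centre of its underside.
- wash_bottle: Bystander: white wash bottle, 54 mm across, 130 mm high; origin at the centre of its underside.
- vee_block: Bystander: dark steel vee block 60 by 45 by 44 mm; origin at the centre of its underside.
- ring_gauge: Bystander: steel ring gauge, 64 mm across, 18 mm high; origin at the centre of its underside.
- caliper: Bystander: caliper lying flat, 230 mm long; origin under its slide.

How it is judged:
By the outcome, as a careful person would: the job done as asked, in the order asked, and still so for the second after the job is handed in, with the robot touching nothing.
It also fails if it takes over 51 s, if anything falls off the work surface, if the arm or the gripper's body presses on something with over 40 N, if the wrist force passes 120 N, or if a joint passes its speed limit or range.

## Working session

There is one attempt and no reset: what is moved stays moved. The work goes in short steps, Python scripts to look and compute and a shell command to move; the robot and the scene stay as the last step left them, time stands still between calls to the robot, and variables do not carry over. Pictures are saved under pics/ and viewed, and the job is handed in when it is done.

```bash
ls; mkdir -p pics; cat > h.py <<'E'
import numpy as np,cv2
from cell import get_state,capture,hand_in
def snap(cam,name):
    c=capture(cam); np.savez(f'pics/{name}.npz',**{k:np.array(v) for k,v in c.items()})
    cv2.imwrite(f'pics/{name}.png',cv2.cvtColor(c['frame'],cv2.COLOR_RGB2BGR)); return c
def load(name):
    return dict(np.load(f'pics/{name}.npz'))
def proj(c,X):
    p=c['R']@np.asarray(X,float)+c['t']; q=c['camera_matrix']@p; return q[:2]/q[2]
def onz(c,uv,z):
    d=c['R'].T@np.linalg.solve(c['camera_matrix'],np.array([uv[0],uv[1],1.])); o=-c['R'].T@c['t']
    return o+d*(z-o[2])/d[2]
def tri(cs,uvs):
    A=[];b=[]
    for c,uv in zip(cs,uvs):
        d=c['R'].T@np.linalg.solve(c['camera_matrix'],np.array([uv[0],uv[1],1.])); d/=np.linalg.norm(d);o=-c['R'].T@c['t']
        P=np.eye(3)-np.outer(d,d);A.append(P);b.append(P@o)
    A=np.array(A);X=np.linalg.solve(A.sum(0),sum(b)); return X,[float(np.linalg.norm(P@X-q)) for P,q in zip(A,b)]
E
python3 - <<'E'
from h import *
for n in ("scene","side","wrist"):
    c=snap(n,n+'0'); print(n,(-c['R'].T@c['t']).round(), c['camera_matrix'][0,0])
print(get_state())
E
```

```text
pics
scene [ 872.  387. 1012.] 352.1665253712794
side [  -62. -1206.   951.] 465.6735536354711
wrist [575.  79. 373.] 272.58353536894384
{'time': 0.15, 'joint_pos': array([-2.10088992e-01,  1.58946554e-01,  1.59796291e+00, -8.37172843e-06,
        1.38617015e+00, -2.10104303e-01]), 'qvel': array([-7.43962309e-05, -2.10338682e-03, -4.82042900e-03, -4.73568032e-05,
        1.53594869e-06,  4.29906773e-04]), 'joint_efforts': array([-2.14565043e-04, -3.96382570e+01, -3.31784391e+01, -3.73612720e-04,
        5.52137004e-03,  3.93964319e-05]), 'eef_pos': array([5.74482617e+02, 9.26430081e-02, 1.95109370e+02]), 'eef_rot': array([-3.14129058e+00,  1.45598061e-03,  1.70744921e-05]), 'wrist_force': array([ 0.21858272, -0.0336657 , -0.56293875]), 'wrist_torque': array([-0.00497612,  0.00606714, -0.00336692]), 'width': 1.0010354844005316}
```

View pics/scene0.png

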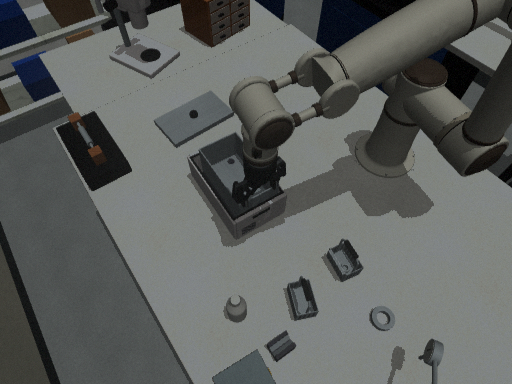

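View pics/side0.png

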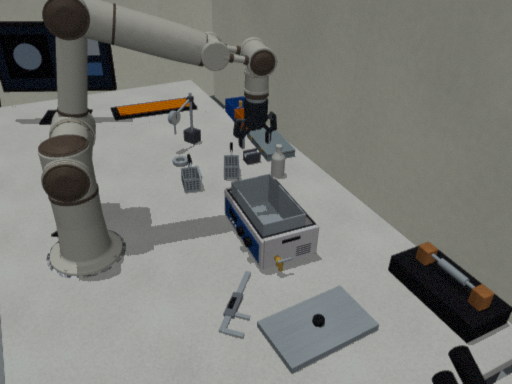

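View pics/wrist0.png

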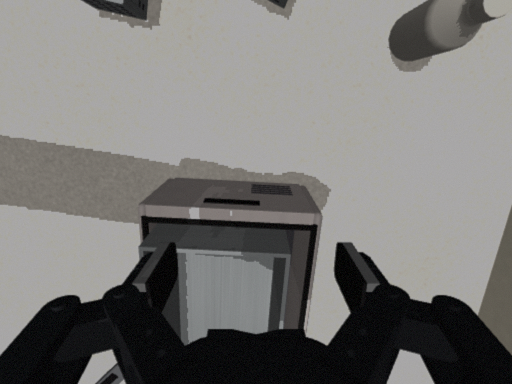

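```bash
python3 - <<'E'
from h import *
a=cv2.imread('pics/scene0.png');b=cv2.imread('pics/side0.png')
f=lambda im,x,y,w,h,s:cv2.resize(im[y:y+h,x:x+w],None,fx=s,fy=s,interpolation=cv2.INTER_CUBIC)
cv2.imwrite('pics/c1.png',f(a,270,225,110,110,6)[:600])
cv2.imwrite('pics/c2.png',f(b,165,130,100,75,7))
cv2.imwrite('pics/c3.png',f(a,175,125,125,120,5))
cv2.imwrite('pics/c4.png',f(b,215,165,110,115,5))
E
```

```text
(no output)
```

View pics/c1.png

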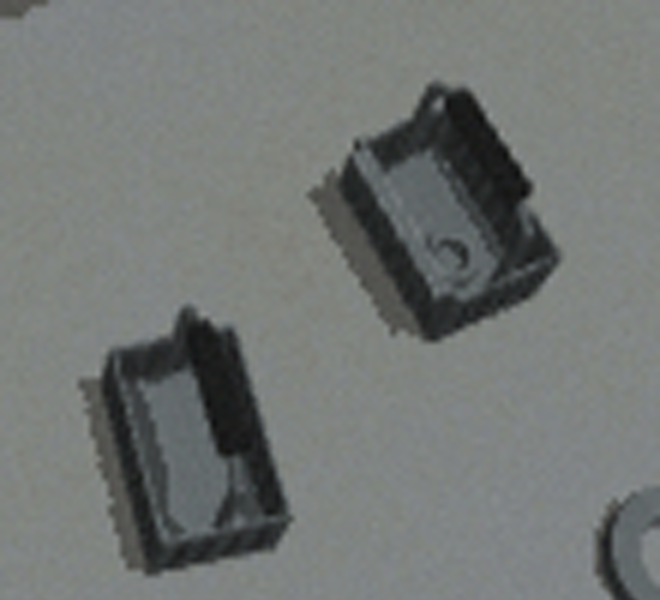

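View pics/c2.png

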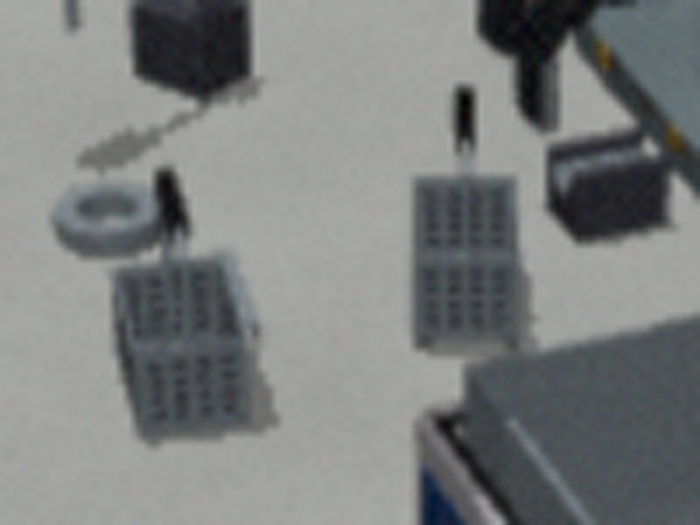

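View pics/c3.png

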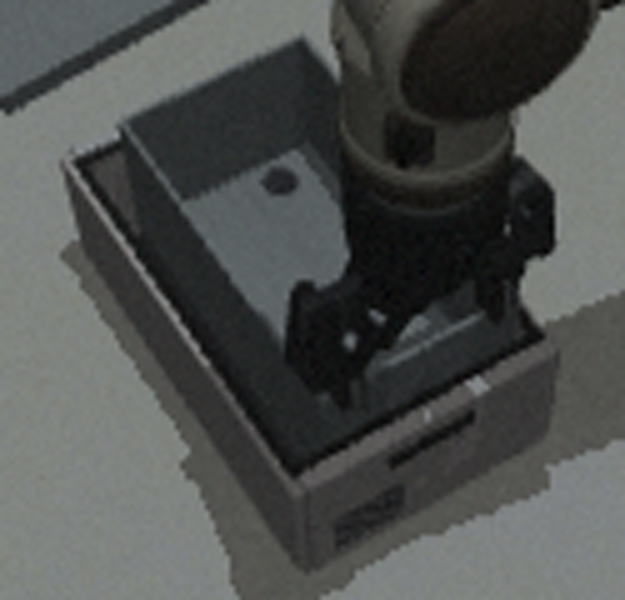

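View pics/c4.png

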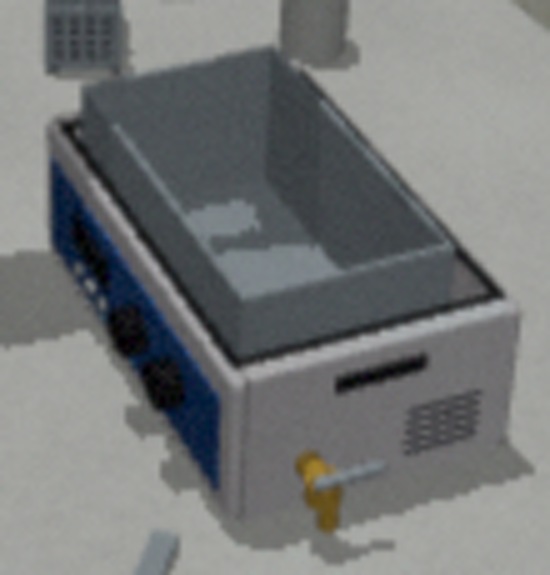

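```bash
cat >> h.py <<'E'
def P(pose,L):
    x,y,t=pose;c,s=np.cos(t),np.sin(t);L=np.asarray(L,float).reshape(-1,3)
    return np.c_[x+c*L[:,0]-s*L[:,1],y+s*L[:,0]+c*L[:,1],L[:,2]]
def box(x0,x1,y0,y1,z0,z1):
    v=[[x,y,z] for z in(z0,z1) for x,y in((x0,y0),(x1,y0),(x1,y1),(x0,y1))]
    e=[(0,1),(1,2),(2,3),(3,0),(4,5),(5,6),(6,7),(7,4),(0,4),(1,5),(2,6),(3,7)]
    return np.array(v,float),e
def draw(im,c,pose,bx,s,off,col=(0,255,0)):
    v,e=bx;X=P(pose,v);p=[(proj(c,q)+.5-np.array(off))*s for q in X]
    for i,j in e: cv2.line(im,tuple(int(k) for k in p[i]),tuple(int(k) for k in p[j]),col,1)
def fit(obs,p0):
    # obs: list (cam dict, local xyz, uv)
    from scipy.optimize import least_squares
    f=lambda p:np.concatenate([proj(c,P(p,L)[0])-np.array(uv) for c,L,uv in obs])
    r=least_squares(f,p0,x_scale=[10,10,.1]);return r.x,f(r.x).reshape(-1,2).round(1)
E
python3 - <<'E'
from h import *
S=load('scene0');D=load('side0')
s1=lambda x,y:(270+x/6-.5,225+y/6-.5); d2=lambda x,y:(165+x/7-.5,130+y/7-.5)
g=tri([S,D],[s1(488,143),d2(172,200)]);print('grip',g)
a=np.array([onz(S,s1(*q),123)[:2] for q in((457,92),(524,192))]);print(a)
ps=list(g[0][:2])+[np.arctan2(*(a[1]-a[0])[::-1])-np.pi/2];print(ps)
g2=tri([S,D],[s1(220,390),d2(464,118)]);print('plain',g2)
d4=lambda x,y:(215+x/5-.5,165+y/5-.5)
o=[(D,(-95,-150,118),d4(240,375)),(D,(95,-150,118),d4(518,305)),(D,(-95,150,118),d4(48,128)),(D,(-95,-150,0),d4(235,515))]
c,r=fit(o,[600,-150,0]);print('cleaner',c,r)
im=cv2.resize(cv2.imread('pics/scene0.png')[225:325,270:380],None,fx=6,fy=6,interpolation=2)
for b in(box(-30,30,-45,45,0,60),box(-6,6,-29,29,107,123),box(30,38,-40,40,44,60)):draw(im,S,ps,b,6,(270,225))
im2=cv2.resize(cv2.imread('pics/side0.png')[130:205,165:265],None,fx=7,fy=7,interpolation=2)
for b in(box(-30,30,-45,45,0,60),box(-6,6,-29,29,107,123),box(30,38,-40,40,44,60)):draw(im2,D,ps,b,7,(165,130))
cv2.imwrite('pics/o1.png',np.hstack([cv2.resize(im,(400,364)),cv2.resize(im2,(400,364))]))
im=cv2.resize(cv2.imread('pics/side0.png')[165:280,215:325],None,fx=5,fy=5,interpolation=2)
draw(im,D,c,box(-95,95,-150,150,0,118),5,(215,165))
for xb in (52,65,78):draw(im,D,c,box(xb-130,xb,-120,120,155,155),5,(215,165),(0,0,255))
cv2.imwrite('pics/o2.png',im)
E
```

```text
grip (array([422.1518771 , 222.1313523 , 115.92396401]), [0.2741440498577648, 0.27414404985774404])
[[419.65421556 196.65225194]
 [429.61289075 249.87057295]]
[np.float64(422.15187709517727), np.float64(222.1313522956658), np.float64(-0.18498923541941448)]
plain (array([596.94998071, 238.21999821, 118.47165977]), [0.058852306596063476, 0.05885230659615171])
cleaner [ 5.43741368e+02 -1.65100328e+02 -4.40306838e-02] [[-0.4  0.2]
 [ 1.8 -1.6]
 [-0.8 -3.4]
 [-0.7  3.3]]
```

View pics/o1.png

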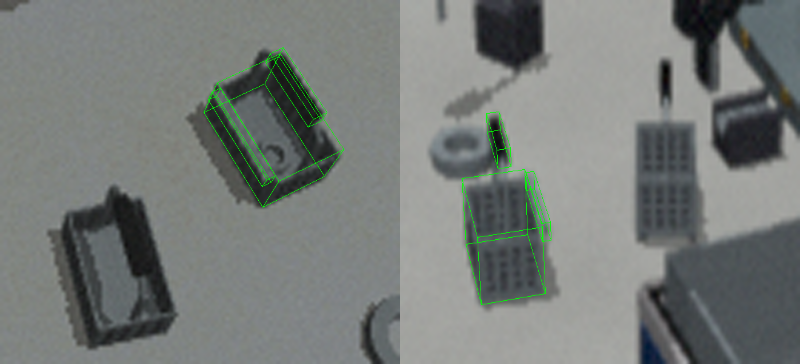

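View pics/o2.png

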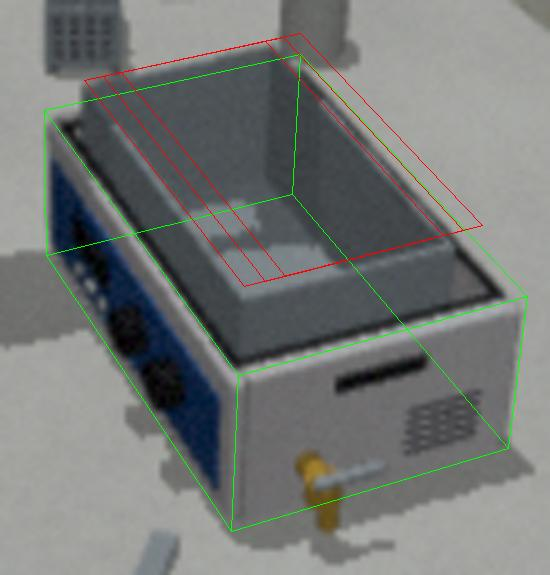

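```bash
python3 - <<'E'
from h import *
S=load('scene0');D=load('side0')
d4=lambda x,y:(215+x/5-.5,165+y/5-.5);s3=lambda x,y:(175+x/5-.5,125+y/5-.5)
o=[(D,(-95,-150,118),d4(240,378)),(D,(95,-150,118),d4(520,308)),(D,(-95,150,118),d4(50,125)),(D,(-95,-150,0),d4(237,517)),
(S,(95,150,118),s3(300,488)),(S,(95,150,0),s3(307,570)),(S,(-95,150,118),s3(557,352)),(S,(95,-150,118),s3(67,155))]
c,r=fit(o,[600,-150,0]);print('cleaner',c,r)
im=cv2.resize(cv2.imread('pics/side0.png')[165:280,215:325],None,fx=5,fy=5,interpolation=2)
im2=cv2.resize(cv2.imread('pics/scene0.png')[125:245,175:300],None,fx=5,fy=5,interpolation=2)
for q,C,of in((im,D,(215,165)),(im2,S,(175,125))):
  draw(q,C,c,box(-95,95,-150,150,0,118),5,of)
  draw(q,C,c,box(65-134,69,-124,124,155,155),5,of,(0,0,255))
cv2.imwrite('pics/o2.png',np.hstack([cv2.resize(im,(400,418)),cv2.resize(im2,(400,418))]))
E
```

```text
cleaner [ 5.39890474e+02 -1.71927061e+02 -5.00071035e-02] [[-0.8  1.3]
 [ 1.5 -0.5]
 [-1.2 -1.7]
 [-1.5  4.7]
 [-0.8  2. ]
 [-0.5  3.1]
 [ 1.7 -1.2]
 [-2.  -0.5]]
```

View pics/o2.png

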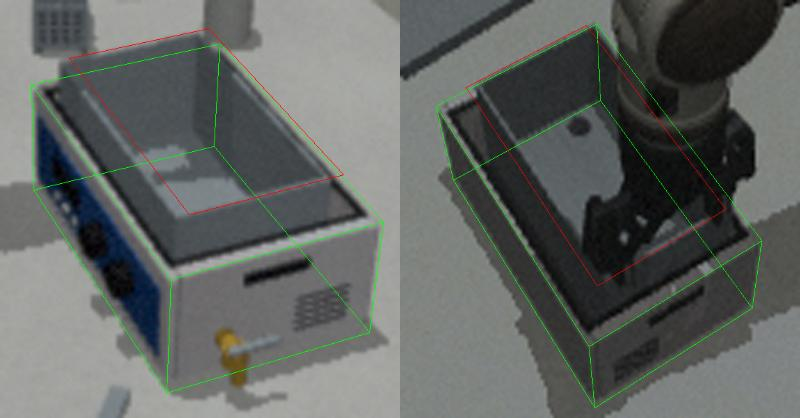

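```bash
cat > ft.py <<'E'
from h import *
S=load('scene0');D=load('side0')
d4=lambda x,y:(215+x/5-.5,165+y/5-.5);s3=lambda x,y:(175+x/5-.5,125+y/5-.5)
o=[(D,(-95,-150,118),d4(238,381)),(D,(95,-150,118),d4(520,308)),(D,(-95,150,118),d4(48,125)),
(S,(95,150,118),s3(300,488)),(S,(-95,150,118),s3(557,352)),(S,(95,-150,118),s3(67,155))]
c,r=fit(o,[600,-150,0]);print('cleaner',c,r)
im=cv2.resize(cv2.imread('pics/side0.png')[165:280,215:325],None,fx=5,fy=5,interpolation=2)
im2=cv2.resize(cv2.imread('pics/scene0.png')[125:245,175:300],None,fx=5,fy=5,interpolation=2)
for q,C,of in((im,D,(215,165)),(im2,S,(175,125))):
  draw(q,C,c,box(-95,95,-150,150,0,118),5,of)
  for x in (58,):draw(q,C,c,box(x-134,x+4,-124,124,155,155),5,of,(0,0,255))
cv2.imwrite('pics/o2.png',np.hstack([cv2.resize(im,(400,418)),cv2.resize(im2,(400,418))]))
E
python3 ft.py
```

```text
cleaner [ 5.38790465e+02 -1.72537588e+02 -5.61907374e-02] [[-1.1  0.9]
 [ 1.1 -0.1]
 [-0.8 -1.6]
 [-1.   1.6]
 [ 1.8 -1.2]
 [-1.6 -1. ]]
```

View pics/o2.png

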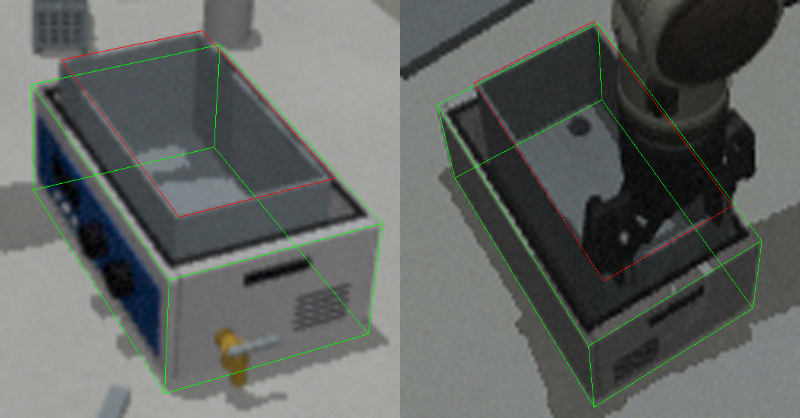

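```bash
python3 -m inch '[[-20,-25,0,0,-1],[-20,-25,0,0,-1],[-20,-25,0,0,-1],[-20,-25,0,0,-1],[-20,-25,0,0,-1],[-20,-25,0,0,-1],[-20,-20,0,0,-1],[-12,-2,0,0,-1],[0,0,0,0.1,-1],[0,0,0,0.085,-1],[0,0,0,0,-1]]' 40
python3 - <<'E'
from h import *
for n in ("scene","side","wrist"):
    c=snap(n,n+'1')
print(get_state()['eef_pos'],get_state()['eef_rot'])
a=cv2.imread('pics/scene1.png');b=cv2.imread('pics/side1.png')
f=lambda im,x,y,w,h,s:cv2.resize(im[y:y+h,x:x+w],None,fx=s,fy=s,interpolation=cv2.INTER_CUBIC)
cv2.imwrite('pics/c5.png',f(a,175,125,125,120,5))
cv2.imwrite('pics/c6.png',f(b,215,165,110,115,5))
E
```

```text
time: 1.25
eef_pos: [423.0, 171.4, 195.8]
eef_rot: [3.141, 0.0, -0.185]
wrist_force: [-0.9, 0.3, -0.3]
width: 1.001
[423.09393676 171.54443878 195.80918352] [ 3.14137768e+00  1.15993527e-04 -1.83846325e-01]
```

View pics/c5.png

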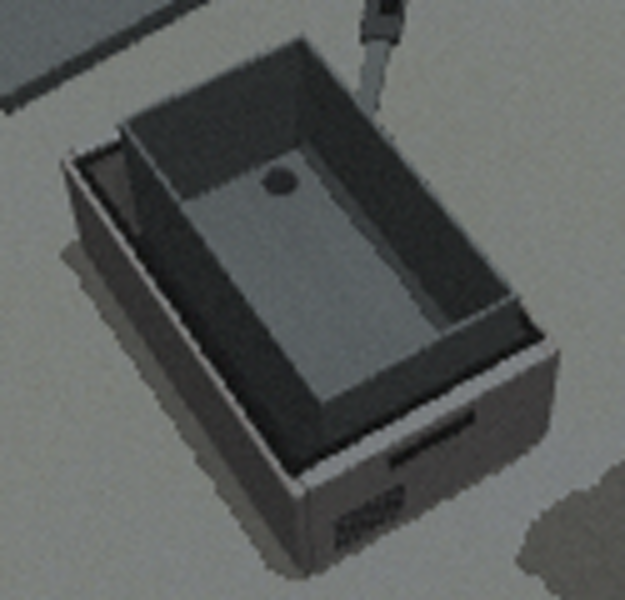

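View pics/c6.png

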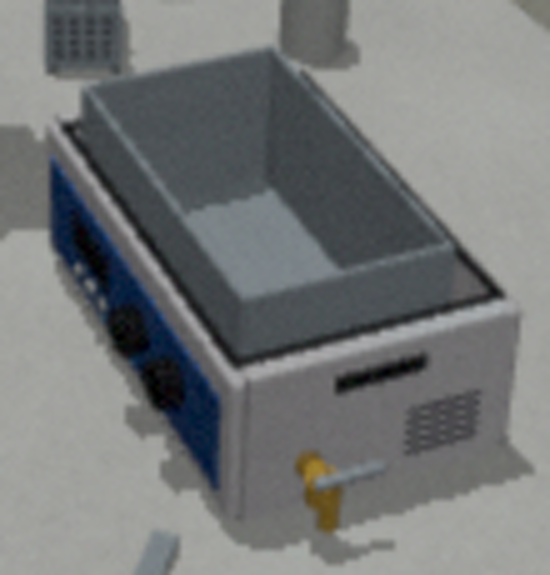

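View pics/wrist1.png

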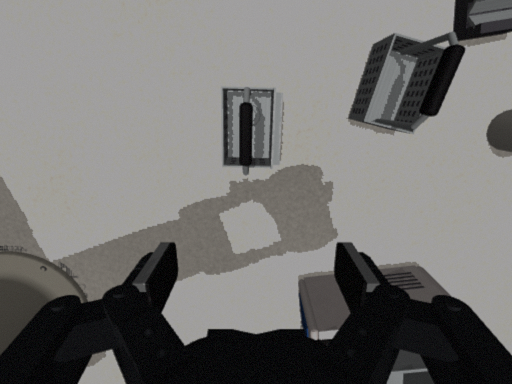

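View pics/scene1.png

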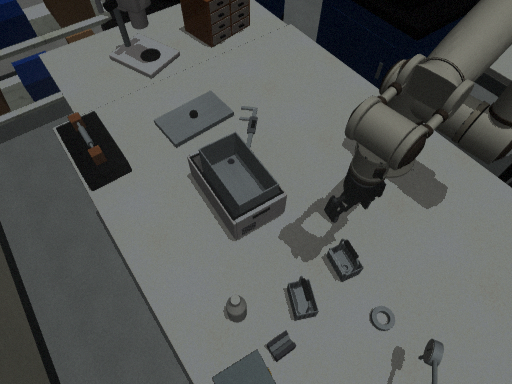

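```bash
cat > ft2.py <<'E'
from h import *
from scipy.optimize import least_squares
W=load('wrist1')
for p in((246,103),(246,165),(246,134)):print(onz(W,p,118).round(1))
S=load('scene1');D=load('side1')
d4=lambda x,y:(215+x/5-.5,165+y/5-.5);s3=lambda x,y:(175+x/5-.5,125+y/5-.5)
t=[(D,(-69,-124,155),d4(242,298)),(D,(69,-124,155),d4(456,246)),(D,(-69,124,155),d4(83,91)),(D,(69,124,155),d4(272,47)),
(S,(69,124,155),s3(322,404)),(S,(-69,124,155),s3(521,298)),(S,(69,-124,155),s3(121,122)),(S,(-69,-124,155),s3(303,37))]
for sel in(t,t[:4],t[4:]):
  c,r=fit(sel,[540,-170,-.05]);print('tank',c,r.tolist())
h=[(D,(-95,-150,118),d4(238,381)),(D,(95,-150,118),d4(520,308)),(D,(-95,150,118),d4(48,125)),
(S,(95,150,118),s3(300,488)),(S,(-95,150,118),s3(557,352)),(S,(95,-150,118),s3(67,155))]
c,r=fit(h,[540,-170,-.05]);print('housing',c,r.tolist())
for z in (155,):
  for C,L,uv in t: print(onz(C,uv,z).round(1))
E
python3 ft2.py
```

```text
[429.5 250.9 118. ]
[418.6 195.6 118. ]
[424.3 224.2 118. ]
tank [ 5.30431179e+02 -1.70545329e+02 -5.34128282e-02] [[0.3, 0.0], [0.2, -0.4], [-0.3, -1.7], [0.5, -1.1], [0.2, -0.0], [0.4, -0.5], [-0.6, -0.6], [0.5, -1.1]]
tank [ 5.28160330e+02 -1.73594325e+02 -5.12672482e-02] [[0.2, 0.8], [0.2, 0.3], [-0.6, -1.1], [0.2, -0.5]]
tank [ 5.31711745e+02 -1.69168067e+02 -5.42628438e-02] [[0.0, 0.6], [0.3, 0.0], [-0.7, -0.1], [0.4, -0.7]]
housing [ 5.38790464e+02 -1.72537588e+02 -5.61906870e-02] [[-1.1, 0.9], [1.1, -0.1], [-0.8, -1.6], [-1.0, 1.6], [1.8, -1.2], [-1.6, -1.0]]
[ 454.2 -290.3  155. ]
[ 591.  -299.5  155. ]
[464.7 -52.9 155. ]
[601.2 -55.8 155. ]
[606.3 -50.6 155. ]
[470.2 -42.1 155. ]
[ 592.3 -295.   155. ]
[ 458.9 -287.5  155. ]
```

```bash
python3 -m inch '[[-3,-17,0,0.005,-1],[-3,-17,0,0,-1],[-3,-17,0,0,-1],[0,0,20,0,-1],[0,0,20,0,-1],[0,0,20,0,-1],[0,0,20,0,-1],[0,0,12,0,-1],[0,0,6,0,-1],[0,0,0,0,-1]]' 40
python3 - <<'E'
from h import *
snap('wrist','wrist2')
E
```

```text
time: 2.4
eef_pos: [423.4, 223.6, 97.4]
eef_rot: [3.141, 0.001, -0.19]
wrist_force: [0.1, -1.1, 0.6]
width: 1.001
```

View pics/wrist2.png

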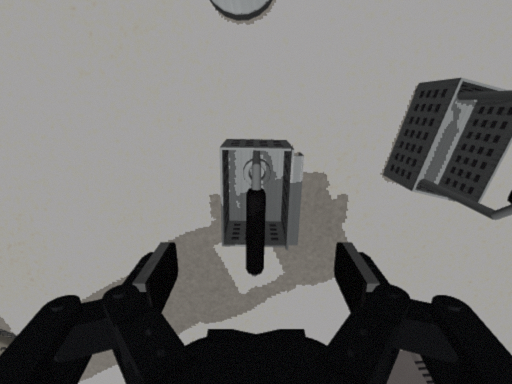

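```bash
python3 - <<'E'
from h import *
W=load('wrist2')
for p in((256,190),(255,274)):print(onz(W,p,118).round(1))
E
python3 -m inch '[[0,0,0,0,1],[0,0,0,0,1],[0,0,0,0,1],[0,0,0,0,1],[0,0,0,0,1],[0,0,0,0,1],[0,0,0,0,1],[0,0,0,0,1]]' 60
```

```text
[429.6 252.1 118. ]
[417.8 193.9 118. ]
time: 3.25
eef_pos: [423.7, 223.8, 97.9]
eef_rot: [3.142, 0.0, -0.19]
wrist_force: [0.3, 0.1, -0.7]
width: 0.002
```

```bash
python3 - <<'E'
from h import *
print(get_state()['width'],get_state()['eef_pos'])
snap('wrist','wrist3');snap('side','side3');snap('scene','scene3')
a=cv2.imread('pics/scene3.png');b=cv2.imread('pics/side3.png');w=cv2.imread('pics/wrist3.png')
f=lambda im,x,y,w,h,s:cv2.resize(im[y:y+h,x:x+w],None,fx=s,fy=s,interpolation=cv2.INTER_CUBIC)
cv2.imwrite('pics/c7.png',np.hstack([f(a,290,170,110,120,3.5),f(b,150,80,110,120,3.5)]))
E
```

```text
0.0022655482192194356 [423.65887807 223.76042728  97.8598311 ]
```

View pics/wrist3.png

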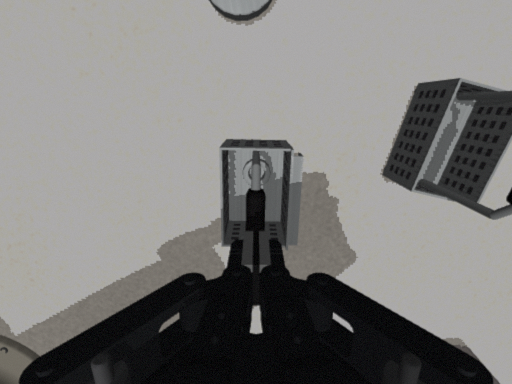

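View pics/c7.png

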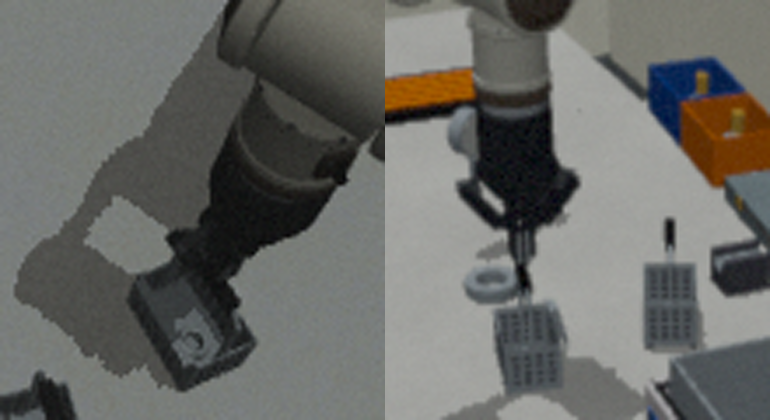

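```bash
python3 - <<'E'
from h import *
D=load('side3');W=load('wrist3')
s=get_state()
T=s['eef_pos']
for z in(0,19,40):print(z,proj(D,T+[0,0,z]),proj(W,T+[0,0,z]))
print(proj(W,[429,251,115]),proj(W,[418,194,115]))
b=cv2.imread('pics/side3.png');w=cv2.imread('pics/wrist3.png')
f=lambda im,x,y,w,h,s:cv2.resize(im[y:y+h,x:x+w],None,fx=s,fy=s,interpolation=cv2.INTER_CUBIC)
cv2.imwrite('pics/c8.png',np.hstack([f(b,165,120,60,80,6),f(w,215,180,80,96,5)]))
E
```

```text
0 [189.63247583 162.10586578] [254.96180121 220.29138792]
19 [189.36347684 157.5857627 ] [254.87143739 232.3757992 ]
40 [189.06236764 152.52609835] [254.74716029 248.99545353]
[254.97786637 190.50382582] [255.0237017  271.13479561]
```

View pics/c8.png

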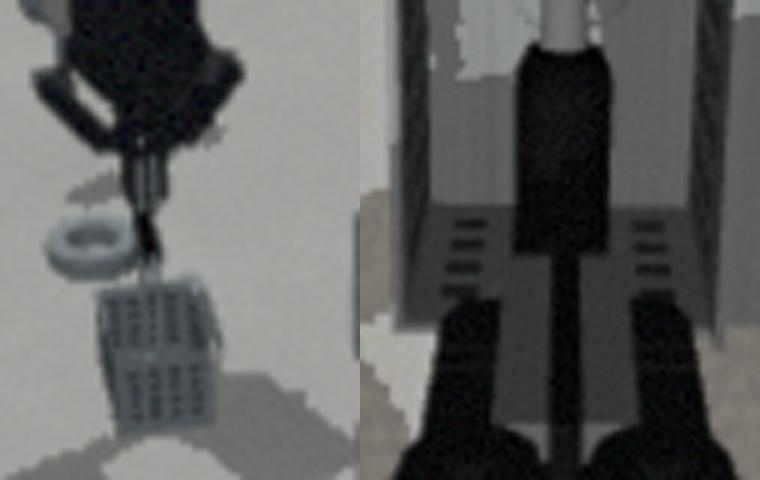

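```bash
python3 -m inch '[[0,0,-6,0,1],[0,0,-10,0,1],[0,0,-10,0,1],[0,0,0,0,1],[0,0,0,0,1]]'
python3 - <<'E'
from h import *
snap('wrist','wrist4');snap('side','side4')
b=cv2.imread('pics/side4.png');w=cv2.imread('pics/wrist4.png')
f=lambda im,x,y,w,h,s:cv2.resize(im[y:y+h,x:x+w],None,fx=s,fy=s,interpolation=cv2.INTER_CUBIC)
cv2.imwrite('pics/c8.png',np.hstack([f(b,165,120,60,80,6),f(w,215,180,80,96,5)]))
E
```

```text
time: 3.9
eef_pos: [424.1, 223.9, 124.5]
eef_rot: [-3.141, -0.001, -0.19]
wrist_force: [0.1, -0.4, -0.6]
width: -0.002
```

View pics/c8.png

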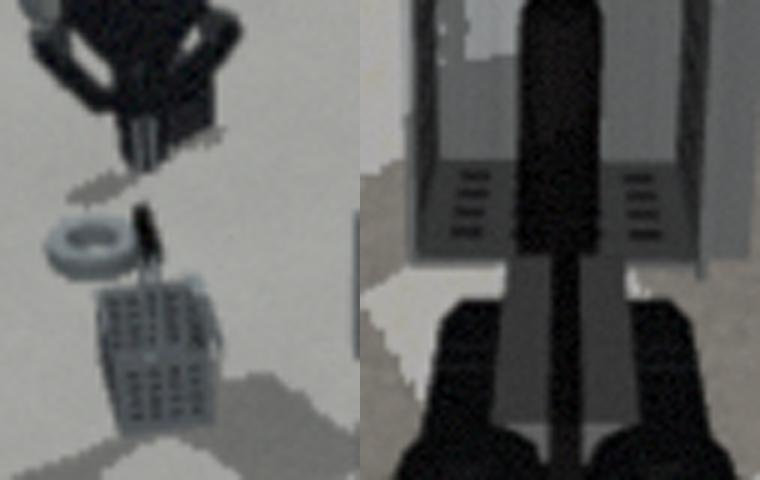

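```bash
python3 -m inch '[[0,0,10,0,1],[0,0,10,0,1],[0,0,4,0,1],[0,0,2,0,1],[0,0,1,0,1],[0,0,0,0,1]]'
python3 -m inch '[[0,0,1,0,1],[0,0,0,0,1]]'
python3 -m inch '[[0,0,1,0,1],[0,0,0,0,1]]'
```

```text
time: 4.6
eef_pos: [423.8, 223.8, 96.9]
eef_rot: [-3.142, -0.0, -0.19]
wrist_force: [-0.4, -0.5, -0.5]
width: -0.003
time: 4.8
eef_pos: [423.9, 223.8, 96.1]
eef_rot: [-3.141, -0.0, -0.19]
wrist_force: [-0.6, 0.3, -0.3]
width: -0.001
time: 5.0
eef_pos: [423.7, 223.8, 94.9]
eef_rot: [-3.142, -0.0, -0.19]
wrist_force: [0.4, 0.6, -0.6]
width: -0.002
```

```bash
for i in 1 2 3; do python3 -m inch '[[0,0,1.5,0,1],[0,0,0,0,1]]' | egrep 'pos|force';done
```

```text
eef_pos: [423.5, 223.7, 93.2]
wrist_force: [0.4, -0.3, -0.7]
eef_pos: [423.5, 223.7, 91.6]
wrist_force: [-0.1, 0.6, 0.0]
eef_pos: [423.5, 223.7, 90.2]
wrist_force: [-0.2, -0.2, -0.3]
```

```bash
python3 - <<'E'
from h import *
snap('wrist','wrist5');snap('side','side5');snap('scene','scene5')
b=cv2.imread('pics/side5.png');w=cv2.imread('pics/wrist5.png');a=cv2.imread('pics/scene5.png')
f=lambda im,x,y,w,h,s:cv2.resize(im[y:y+h,x:x+w],None,fx=s,fy=s,interpolation=cv2.INTER_CUBIC)
cv2.imwrite('pics/c8.png',np.hstack([f(b,165,110,40,80,6),f(w,225,190,56,96,5),f(a,325,215,45,80,6)]))
E
```

```text
(no output)
```

View pics/c8.png

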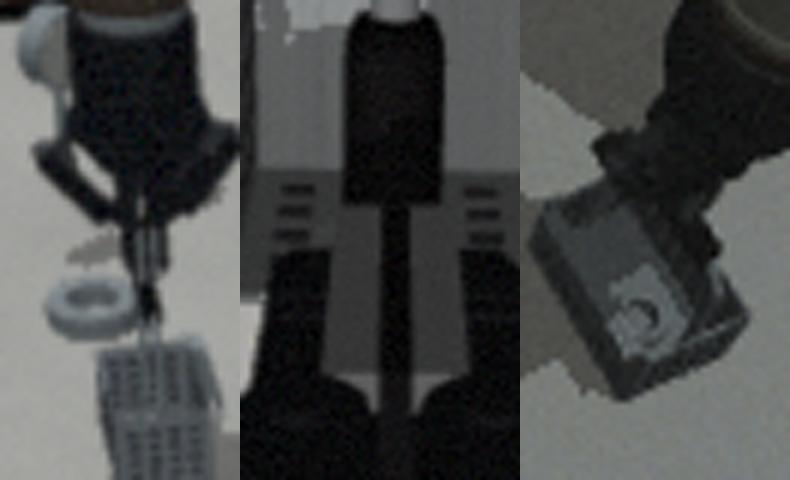

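```bash
for i in 1 2 3 4; do python3 -m inch '[[0,0,1.5,0,1],[0,0,0,0,1]]' | egrep 'pos|force';done
```

```text
eef_pos: [423.5, 223.7, 88.7]
wrist_force: [0.2, -0.4, 0.4]
eef_pos: [424.0, 223.8, 87.7]
wrist_force: [0.0, -0.3, 2.4]
eef_pos: [424.6, 223.8, 87.7]
wrist_force: [-4.1, -0.9, 11.4]
eef_pos: [425.6, 223.8, 87.8]
wrist_force: [-5.7, -4.0, 21.3]
```

```bash
python3 -m inch '[[0,0,-10,0,1],[0,0,-15,0,-1],[0,0,-3,0,-1],[0,0,0,0,-1],[0,0,0,0,-1],[0,0,0,0,-1],[0,0,0,0,-1],[0,0,0,0,-1]]'
python3 - <<'E'
from h import *
snap('wrist','wrist6')
W=load('wrist6');print(onz(W,(256,190),118))
E
```

```text
time: 7.35
eef_pos: [423.5, 223.7, 112.0]
eef_rot: [3.141, 0.001, -0.19]
wrist_force: [0.2, -0.3, -0.1]
width: 1.0
[428.78436178 247.6546742  118.        ]
```

View pics/wrist6.png

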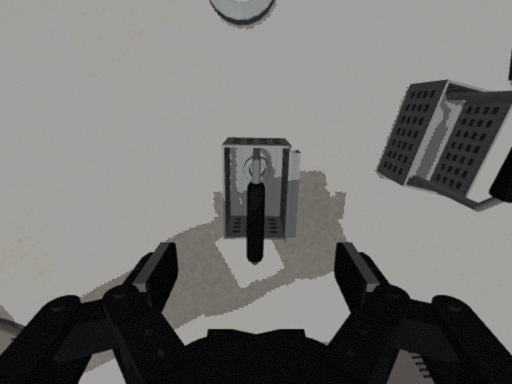

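```bash
python3 -m inch '[[0,0,15,0,-1],[0,0,15,0,-1],[0,0,9,0,-1],[0,0,0,0,-1]]'
python3 -m inch '[[0,0,6,0,-1],[0,0,5,0,-1],[0,0,0,0,-1]]'
python3 -m inch '[[0,0,0,0,1],[0,0,0,0,1],[0,0,0,0,1],[0,0,0,0,1],[0,0,0,0,1],[0,0,0,0,1]]' 60
python3 - <<'E'
from h import *
snap('wrist','wrist7')
E
```

```text
time: 7.8
eef_pos: [422.4, 223.5, 72.0]
eef_rot: [3.14, 0.003, -0.19]
wrist_force: [0.1, -0.6, 0.3]
width: 0.996
time: 8.1
eef_pos: [423.3, 223.7, 61.9]
eef_rot: [3.141, 0.001, -0.19]
wrist_force: [0.6, -0.4, 1.1]
width: 0.997
time: 8.7
eef_pos: [423.7, 223.8, 62.6]
eef_rot: [-3.142, -0.0, -0.19]
wrist_force: [-1.0, 0.8, 1.8]
width: 0.125
```

View pics/wrist7.png

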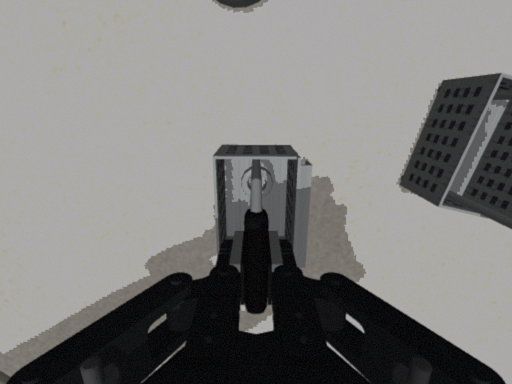

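```bash
python3 -m inch '[[0,0,-2,0,1],[0,0,-5,0,1],[0,0,-10,0,1],[0,0,-10,0,1],[0,0,0,0,1]]'
python3 - <<'E'
from h import *
snap('wrist','wrist8');snap('side','side8')
b=cv2.imread('pics/side8.png');w=cv2.imread('pics/wrist8.png')
f=lambda im,x,y,w,h,s:cv2.resize(im[y:y+h,x:x+w],None,fx=s,fy=s,interpolation=cv2.INTER_CUBIC)
cv2.imwrite('pics/c8.png',np.hstack([f(b,150,100,80,100,4),f(w,200,130,120,100,4)]))
E
```

```text
time: 9.25
eef_pos: [425.4, 224.2, 91.6]
eef_rot: [-3.14, -0.004, -0.19]
wrist_force: [0.8, 0.4, -3.1]
width: 0.129
```

View pics/c8.png

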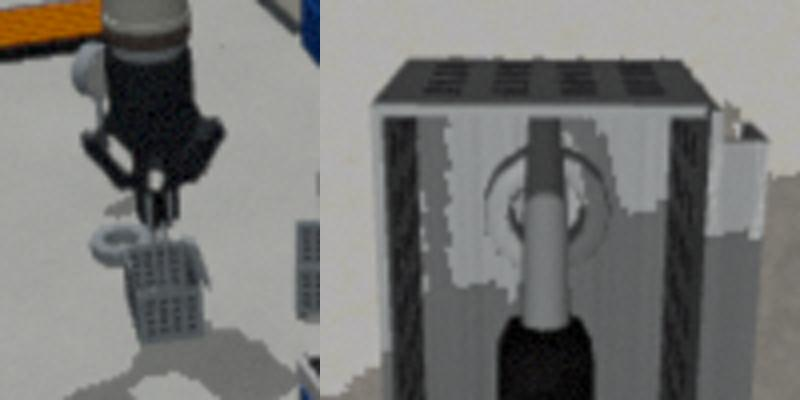

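```bash
python3 -m inch '[[0,0,-20,0,1],[0,0,-25,0,1],[0,0,-25,0,1],[0,0,-25,0,1],[3,6,-25,0,1],[6,12,-20,0,1],[10,20,-10,0,1],[14,26,0,0,1],[14,27,0,0,1],[14,27,0,0,1],[14,27,0,0,1],[14,27,0,0,1]]'
python3 -m inch '[[14,27,0,0,1],[14,27,0,0,1],[14,27,0,0,1],[14,27,0,0,1],[14,27,0,0,1],[14,27,0,0,1],[14,27,0,0,1],[12,24,0,-0.03,1],[10,18,0,-0.04,1],[7,12,0,-0.04,1],[3,8,0,-0.027,1],[0,0,0,0,1]]'
python3 - <<'E'
from h import *
for n in('scene','side','wrist'):snap(n,n+'9')
print(get_state()['eef_pos'],get_state()['eef_rot'])
E
```

```text
time: 10.55
eef_pos: [478.4, 36.9, 238.8]
eef_rot: [-3.142, 0.001, -0.19]
wrist_force: [-0.4, 0.6, -1.7]
width: 0.126
time: 11.75
eef_pos: [561.0, -233.1, 238.3]
eef_rot: [-3.141, 0.001, -0.054]
wrist_force: [-0.6, 0.2, -3.4]
width: 0.126
[ 560.99815964 -231.57031227  238.92653721] [-3.14079622e+00  8.30716840e-04 -5.32722629e-02]
```

View pics/wrist9.png

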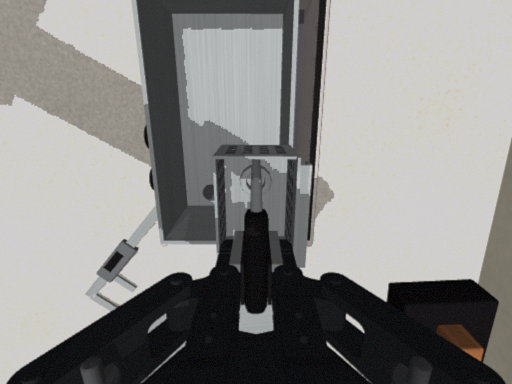

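View pics/side9.png

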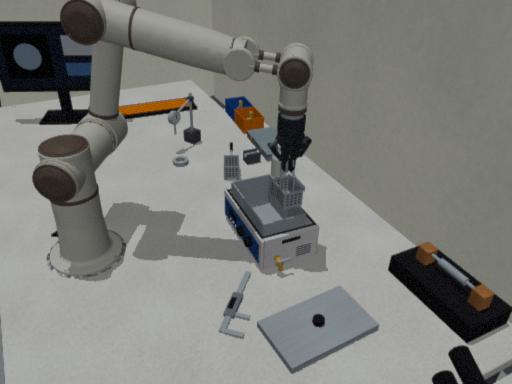

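```bash
python3 - <<'E'
from h import *
w=cv2.imread('pics/wrist9.png')
cv2.imwrite('pics/c9.png',cv2.resize(w[100:275,200:340],None,fx=5,fy=5,interpolation=2)[:,:][0:600])
cv2.imwrite('pics/c9b.png',cv2.resize(w[0:100,120:340],None,fx=3.5,fy=3.5,interpolation=2))
E
```

```text
(no output)
```

View pics/c9.png

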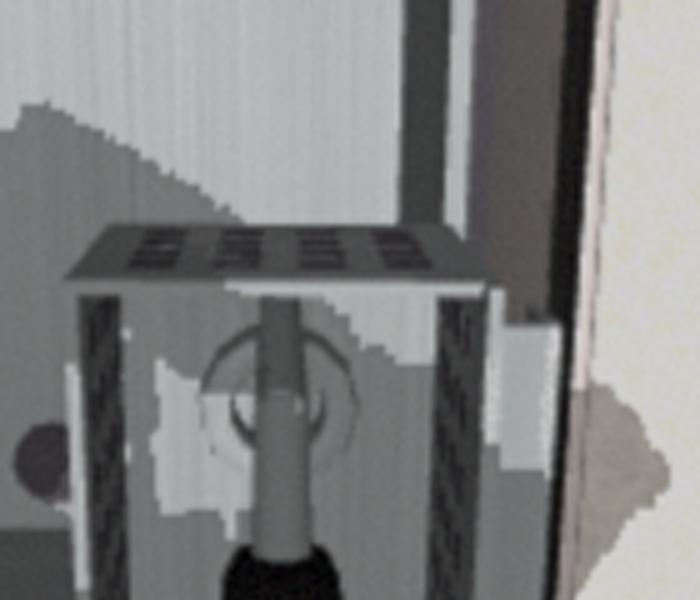

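View pics/c9b.png

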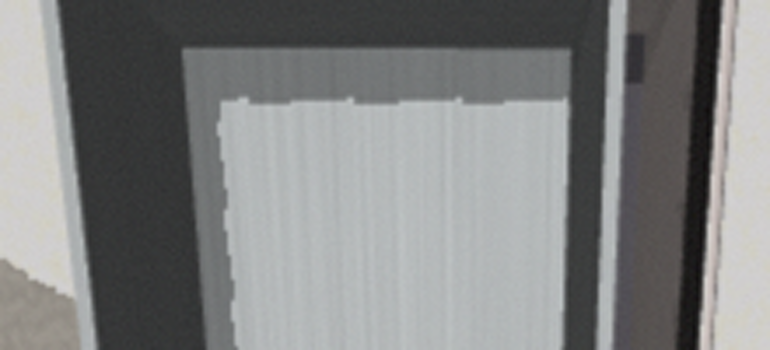

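```bash
python3 - <<'E'
from h import *
W=load('wrist7');print((-W['R'].T@W['t']).round(1),W['R'].round(3).tolist())
a,b=onz(W,(215,155),60),onz(W,(299,155),60);print('w60?',np.linalg.norm(a-b),a,b)
for dz in(-35,0,35):
  a,b=onz(W,(215,155),60+dz),onz(W,(299,155),60+dz);print(dz,np.linalg.norm(a-b))
W=load('wrist9')
for dz in (0,-35):
 for nm,p in(('in',(288.9,135.5)),('in',(289.5,100.5)),('in',(294.3,5.2)),('out',(292.9,135.5)),('out',(293.7,100.5)),('out',(298.9,5.2)),('fout',(132,5.2)),('fin',(136.8,5.2)),('endfar',(235,242))):
  print(dz,nm,onz(W,p,155+dz).round(1))
# basket now
pose=(561,-231.6,-.053)
E
```

```text
[439.3 301.7 240.5] [[0.982, -0.189, -0.001], [-0.18, -0.934, 0.309], [-0.059, -0.303, -0.951]]
w60? 56.05891937241556 [406.31047895 274.30365646  60.        ] [461.35788333 263.70244368  60.        ]
-35 66.92876381167842
0 56.05891937241556
35 45.18907493315269
0 in [ 595.4 -183.6  155. ]
0 in [ 596.5 -152.1  155. ]
0 in [601.7 -77.6 155. ]
0 out [ 599.2 -183.8  155. ]
0 out [ 600.3 -152.4  155. ]
0 out [605.4 -77.8 155. ]
0 fout [467.6 -70.3 155. ]
0 fin [471.6 -70.5 155. ]
0 endfar [ 535.8 -293.2  155. ]
-35 in [ 599.3 -187.7  120. ]
-35 in [ 600.6 -152.1  120. ]
-35 in [606.4 -67.5 120. ]
-35 out [ 603.6 -187.9  120. ]
-35 out [ 604.9 -152.3  120. ]
-35 out [610.7 -67.8 120. ]
-35 fout [454.5 -59.2 120. ]
-35 fin [459.  -59.5 120. ]
-35 endfar [ 531.7 -312.   120. ]
```

```bash
python3 - <<'E'
from h import *
W=load('wrist9')
pts=[((38,40,60),(311.1,164.8)),((30,45,60),(296.9,157.5)),((-30,45,60),(213,156))]
for L,p in pts: print(L,onz(W,p,236.3).round(1), onz(W,p,226).round(1))
o=[(W,(L[0],L[1],L[2]+176.3),p) for L,p in pts]
print(fit(o,[561,-231,-.05]))
o=[(W,(L[0],L[1],L[2]+166.3),p) for L,p in pts]
print(fit(o,[561,-231,-.05]))
S=load('scene9');D=load('side9')
a=cv2.imread('pics/scene9.png');b=cv2.imread('pics/side9.png')
f=lambda im,x,y,w,h,s:cv2.resize(im[y:y+h,x:x+w],None,fx=s,fy=s,interpolation=cv2.INTER_CUBIC)
cv2.imwrite('pics/c8.png',np.hstack([f(b,215,120,110,120,3.6),f(a,170,90,110,120,3.6)]))
E
```

```text
(38, 40, 60) [ 600.9 -194.3  236.3] [ 602.9 -196.7  226. ]
(30, 45, 60) [ 591.4 -188.8  236.3] [ 592.8 -190.8  226. ]
(-30, 45, 60) [ 535.5 -184.8  236.3] [ 533.7 -186.6  226. ]
(array([ 5.60293534e+02, -2.31706957e+02, -6.90975680e-02]), array([[ 0.1,  0.2],
       [ 2.9, -0. ],
       [-3. ,  0.1]]))
(array([ 5.60802205e+02, -2.33633028e+02, -6.97968433e-02]), array([[-1.9, -0.2],
       [ 1.5, -0. ],
       [ 0.4,  0.1]]))
```

View pics/c8.png

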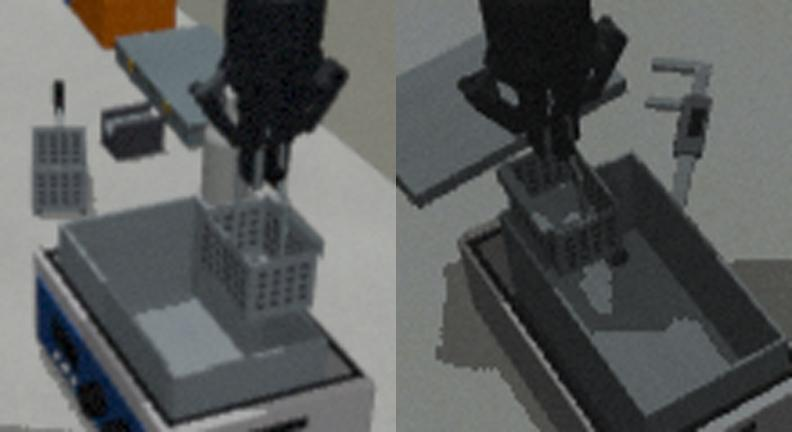

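```bash
python3 -m inch '[[-6,0,0,0,1],[0,0,10,0,1],[0,0,10,0,1],[0,0,0,0,1]]'
python3 -m inch '[[0,0,8,0,1],[0,0,8,0,1],[0,0,8,0,1],[0,0,8,0,1],[0,0,2,0,1],[0,0,0,0,1],[0,0,0,0,1]]'
python3 - <<'E'
from h import *
for n in('scene','side'):snap(n,n+'10')
s=get_state();print(s['eef_pos'],s['wrist_force'],s['wrist_torque'])
a=cv2.imread('pics/scene10.png');b=cv2.imread('pics/side10.png')
f=lambda im,x,y,w,h,s:cv2.resize(im[y:y+h,x:x+w],None,fx=s,fy=s,interpolation=cv2.INTER_CUBIC)
cv2.imwrite('pics/c8.png',np.hstack([f(b,240,140,80,100,5),f(a,170,110,80,100,5)]))
E
```

```text
time: 12.3
eef_pos: [553.9, -230.8, 216.6]
eef_rot: [-3.139, 0.004, -0.053]
wrist_force: [0.1, 0.2, -2.8]
width: 0.129
time: 13.0
eef_pos: [555.5, -232.1, 185.7]
eef_rot: [3.141, -0.001, -0.053]
wrist_force: [-0.3, -0.0, -2.5]
width: 0.129
[ 555.59119922 -232.12406229  186.00154132] [ 0.51324216 -0.2633641  -2.57560409] [-0.0198688  -0.06846209 -0.02669488]
```

View pics/c8.png

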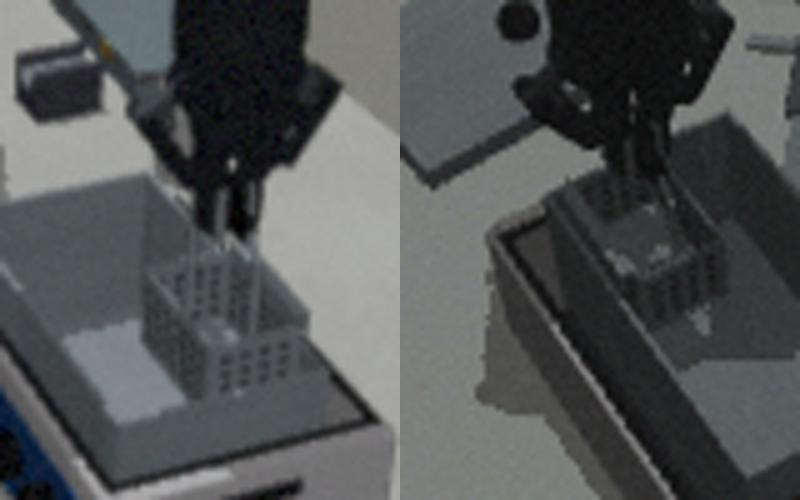

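```bash
for i in 1 2 ; do python3 -m inch '[[2,0,0,0,1],[0,0,0,0,1]]' | egrep 'pos|force';done; for i in 1 2 3; do python3 -m inch '[[1,0,0,0,1],[0,0,0,0,1]]' | egrep 'pos|force';done
```

```text
eef_pos: [557.6, -232.1, 185.7]
wrist_force: [0.9, -0.0, -3.3]
eef_pos: [559.5, -232.1, 185.5]
wrist_force: [-1.3, 0.1, -2.6]
eef_pos: [560.4, -232.1, 185.4]
wrist_force: [-0.6, -0.7, -2.8]
eef_pos: [561.4, -232.2, 185.4]
wrist_force: [-0.3, -0.2, -2.8]
eef_pos: [562.3, -232.3, 185.4]
wrist_force: [0.2, 0.3, -3.5]
```

```bash
for i in 1 2 3; do python3 -m inch '[[1,0,0,0,1],[0,0,0,0,1]]' | egrep 'pos|force';done
```

```text
eef_pos: [562.8, -232.3, 185.3]
wrist_force: [-2.7, -0.8, -1.6]
eef_pos: [563.5, -232.4, 185.3]
wrist_force: [-5.0, -0.3, 0.6]
eef_pos: [563.9, -232.4, 185.3]
wrist_force: [-7.0, -0.0, 0.9]
```

```bash
python3 -m inch '[[-2,0,0,0,1],[-2,0,0,0,1],[0,0,0,0,1],[0,0,0,0,1]]' | egrep 'pos|rot|force'; python3 -m inch '[[0,0,4,0,1],[0,0,3,0,1],[0,0,0,0,1]]'| egrep 'pos|force'; for i in 1 2 3; do python3 -m inch '[[0,0,2,0,1],[0,0,0,0,1]]' | egrep 'pos|force';done
```

```text
eef_pos: [561.8, -232.3, 185.7]
eef_rot: [3.141, -0.002, -0.053]
wrist_force: [0.6, 0.4, -3.6]
eef_pos: [560.9, -231.9, 177.5]
wrist_force: [-0.2, 0.8, -1.8]
eef_pos: [561.2, -232.1, 176.1]
wrist_force: [-0.1, 0.5, -2.6]
eef_pos: [561.2, -232.2, 174.1]
wrist_force: [-0.3, -0.0, -3.1]
eef_pos: [561.1, -232.1, 172.1]
wrist_force: [-0.5, -0.1, -2.8]
```

```bash
for i in 1 2 3; do python3 -m inch '[[0,0,1.5,0,1],[0,0,0,0,1]]' | egrep 'pos|force';done
```

```text
eef_pos: [561.2, -232.1, 170.7]
wrist_force: [0.0, -0.6, -2.3]
eef_pos: [561.1, -232.2, 169.1]
wrist_force: [0.1, 0.8, -3.1]
eef_pos: [561.1, -232.2, 167.6]
wrist_force: [-0.3, 0.7, -2.8]
```

```bash
python3 -m inch '[[0,0,2,0,1],[0,0,2,0,1],[0,0,0,0,1]]'| egrep 'pos|force'; for i in 1 2 3 ; do python3 -m inch '[[0,0,1,0,1],[0,0,0,0,1]]' | egrep 'time|pos|force';done
```

```text
eef_pos: [561.0, -232.1, 163.4]
wrist_force: [-0.1, -0.2, -2.6]
time: 17.1
eef_pos: [561.2, -232.2, 162.8]
wrist_force: [-0.4, -1.1, -2.6]
time: 17.3
eef_pos: [561.2, -232.2, 161.8]
wrist_force: [-0.3, -0.2, -3.0]
time: 17.5
eef_pos: [561.2, -232.2, 160.7]
wrist_force: [-0.4, 0.2, -3.3]
```

```bash
python3 -m inch '[[0,3,0,0,1],[0,3,0,0,1],[0,3,0,0,1],[0,0,0,0,1]]'| egrep 'pos|force'; for i in 1 2 3 ; do python3 -m inch '[[0,1,0,0,1],[0,0,0,0,1]]' | egrep 'time|pos|force';done
```

```text
eef_pos: [560.7, -241.8, 160.9]
wrist_force: [-0.2, 0.2, -2.0]
time: 18.1
eef_pos: [560.7, -242.3, 160.9]
wrist_force: [0.1, 0.6, -2.6]
time: 18.3
eef_pos: [560.7, -243.3, 160.9]
wrist_force: [0.5, 0.3, -3.3]
time: 18.5
eef_pos: [560.6, -244.3, 160.9]
wrist_force: [-1.0, 0.2, -3.0]
```

```bash
for i in 1 2 3 4; do python3 -m inch '[[0,1,0,0,1],[0,0,0,0,1]]' | egrep 'time|pos|force';done
```

```text
time: 18.7
eef_pos: [560.6, -245.3, 160.9]
wrist_force: [0.1, 0.2, -3.5]
time: 18.9
eef_pos: [560.5, -246.3, 160.9]
wrist_force: [0.6, 0.6, -2.5]
time: 19.1
eef_pos: [560.5, -247.3, 160.9]
wrist_force: [-0.4, -0.3, -3.9]
time: 19.3
eef_pos: [560.4, -247.7, 160.9]
wrist_force: [-0.0, 2.5, -1.9]
```

```bash
for i in 1 2 3; do python3 -m inch '[[0,0,0.7,0,1],[0,0,0,0,1]]' | egrep 'time|pos|force';done
```

```text
time: 19.5
eef_pos: [560.5, -247.7, 160.1]
wrist_force: [-0.2, 2.3, -1.8]
time: 19.7
eef_pos: [560.5, -247.8, 159.7]
wrist_force: [0.4, 4.8, 0.9]
time: 19.9
eef_pos: [560.5, -247.8, 159.7]
wrist_force: [-1.4, 6.5, 3.3]
```

```bash
python3 - <<'E'
from h import *
for n in('scene','side','wrist'):snap(n,n+'11')
a=cv2.imread('pics/scene11.png');b=cv2.imread('pics/side11.png');w=cv2.imread('pics/wrist11.png')
f=lambda im,x,y,w,h,s:cv2.resize(im[y:y+h,x:x+w],None,fx=s,fy=s,interpolation=cv2.INTER_CUBIC)
cv2.imwrite('pics/c8.png',np.hstack([f(b,250,140,80,100,5),f(a,170,110,80,100,5)]))
cv2.imwrite('pics/c9.png',f(w,190,100,150,170,3.5))
E
```

```text
(no output)
```

View pics/c8.png

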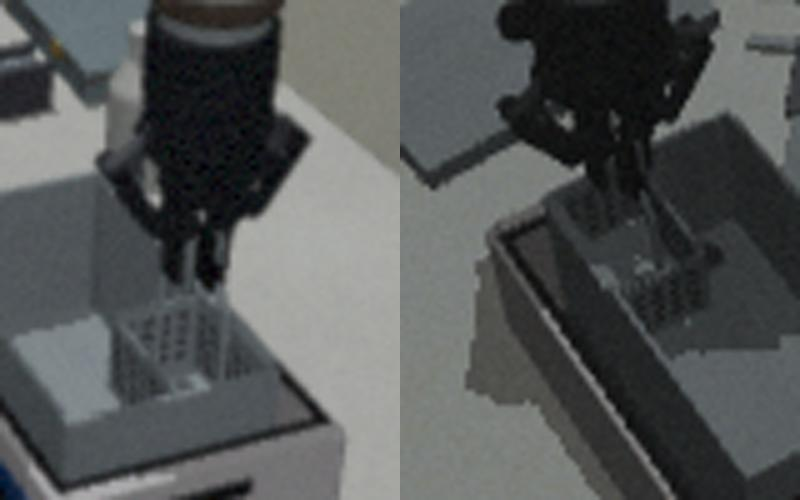

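View pics/c9.png

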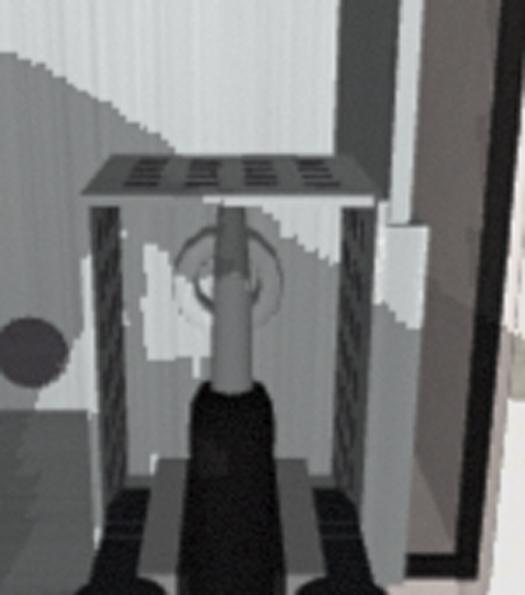

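```bash
python3 -m inch '[[0,0,0,0,0.5],[0,0,0,0,0.2],[0,0,0,0,0],[0,0,0,0,0]]' 20; python3 - <<'E'
from h import *
w=snap('wrist','wrist12')['frame']
cv2.imwrite('pics/c9.png',cv2.resize(cv2.cvtColor(w,4)[100:300,150:370],None,fx=3,fy=3,interpolation=2))
E
```

```text
time: 20.45
eef_pos: [560.5, -248.7, 158.9]
eef_rot: [3.141, -0.0, -0.053]
wrist_force: [1.0, -0.1, -0.8]
width: 0.499
```

View pics/c9.png

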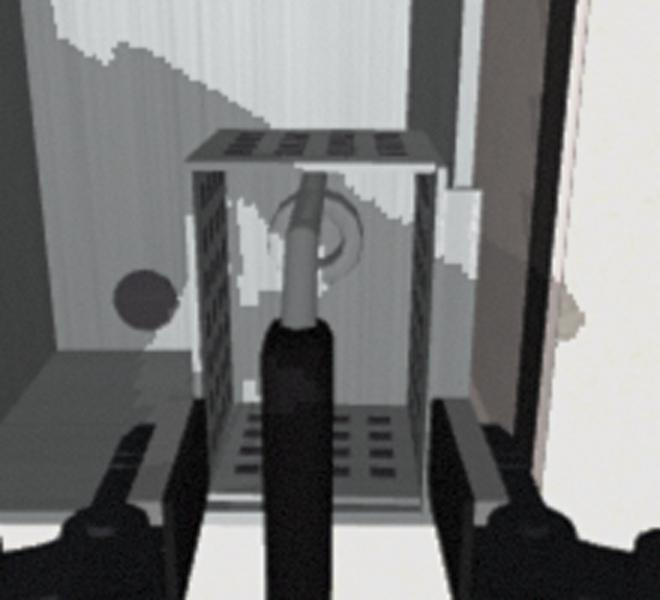

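```bash
python3 -m inch '[[0,0,-5,0,0],[0,0,-10,0,0],[0,0,-20,0,0],[0,0,-25,0,0],[0,0,-25,0,0],[0,0,-25,0,0],[0,-20,-10,0,0],[0,-20,0,0,0],[0,-20,0,0,0],[0,0,0,0,0],[0,0,0,0,0]]'; python3 - <<'E'
from h import *
for n in('scene','side','wrist'):snap(n,n+'13')
a=cv2.imread('pics/scene13.png');b=cv2.imread('pics/side13.png');w=cv2.imread('pics/wrist13.png')
f=lambda im,x,y,w,h,s:cv2.resize(im[y:y+h,x:x+w],None,fx=s,fy=s,interpolation=cv2.INTER_CUBIC)
cv2.imwrite('pics/c8.png',np.hstack([f(b,240,140,80,100,5),f(a,170,110,80,100,5)]))
cv2.imwrite('pics/c9.png',f(w,150,130,220,200,3))
E
```

```text
time: 21.6
eef_pos: [563.2, -186.9, 277.7]
eef_rot: [-3.141, 0.002, -0.051]
wrist_force: [1.6, 0.3, 0.0]
width: 0.504
```

View pics/c8.png

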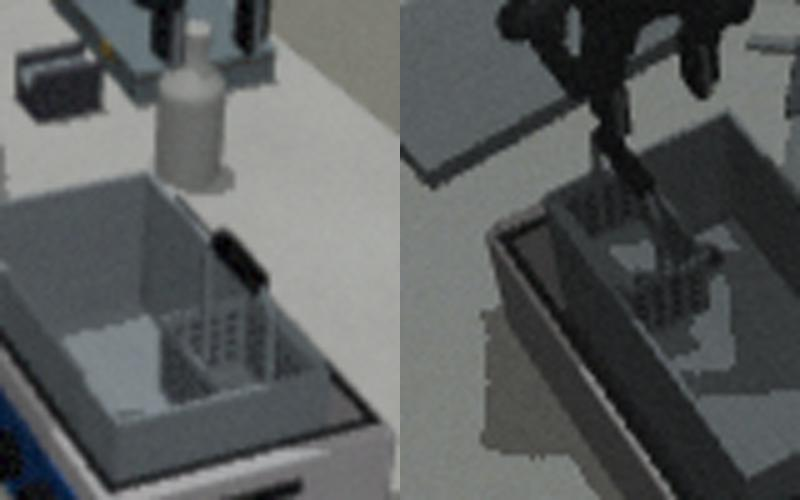

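View pics/wrist13.png

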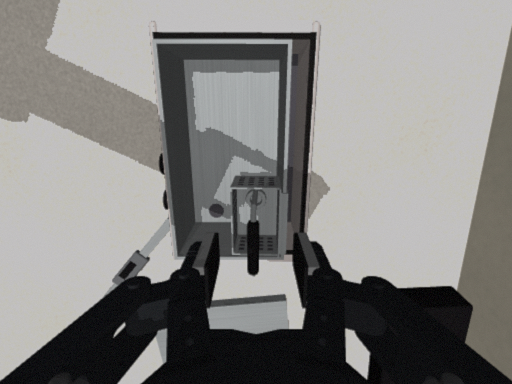

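View pics/scene13.png

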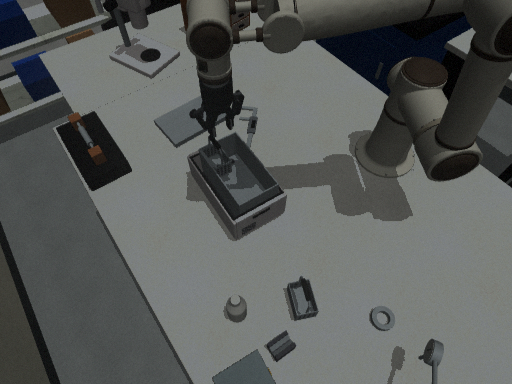

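```bash
python3 - <<'E'
from h import *
S,D,W=load('scene13'),load('side13'),load('wrist13')
print(tri([S,D],[(214.9,143.5),(287.5,191.5)]))
c=(531,-170.5,-.055);print(P(c,[[34,-75,211]]), [proj(C,P(c,[[33,-75,211]])[0]) for C in(S,D,W)])
w=cv2.imread('pics/wrist13.png');cv2.imwrite('pics/c9.png',cv2.resize(w[165:285,200:320],None,fx=5,fy=5,interpolation=2))
E
```

```text
(array([ 559.21765059, -242.68490347,  207.62225157]), [0.16252925335678964, 0.16252925335667479])
[[ 560.82566734 -247.25564844  211.        ]] [array([213.86918534, 141.90508829]), array([288.59462318, 191.25074197]), array([254.97858422, 246.84855639])]
```

View pics/c9.png

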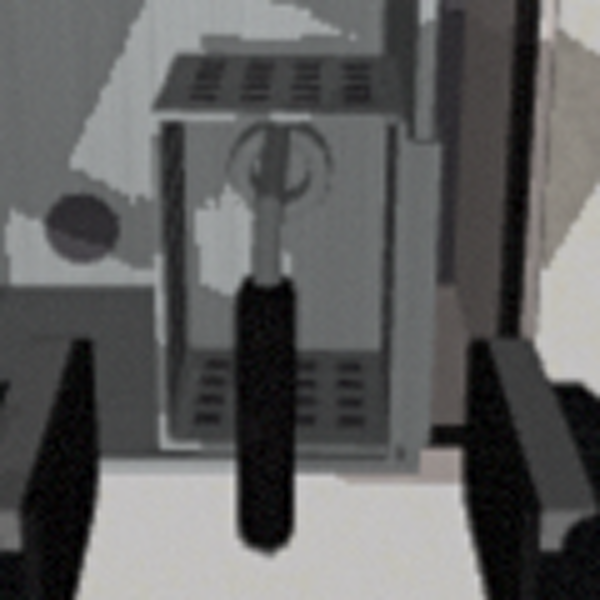

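```bash
python3 - <<'E'
from h import *
W=load('wrist13');g=cv2.cvtColor(W['frame'],cv2.COLOR_RGB2GRAY)
for r in range(248,264):print(r,[int(g[r,c]) for c in(215,222,228,238,243,262,268,274)])
c=(531,-170.5,-.055)
for L in([34-10,-75-45,157],[24,-75-44,157],[24,-120,155],[24,-124,155],[34-30-20,-120,155],[-16,-124,155]):print(L,proj(W,P(c,[L])[0]).round(1))
E
```

```text
248 [14, 71, 70, 60, 35, 38, 39, 64]
249 [7, 71, 71, 56, 41, 37, 38, 61]
250 [9, 70, 71, 65, 60, 56, 51, 61]
251 [9, 70, 71, 61, 65, 61, 62, 63]
252 [13, 70, 71, 70, 65, 62, 64, 63]
253 [12, 72, 71, 113, 81, 72, 72, 68]
254 [7, 70, 68, 141, 103, 91, 94, 84]
255 [16, 69, 67, 74, 87, 80, 90, 87]
256 [10, 93, 87, 91, 93, 69, 73, 72]
257 [10, 142, 141, 142, 141, 94, 94, 96]
258 [5, 158, 159, 159, 158, 106, 104, 102]
259 [11, 167, 167, 167, 170, 135, 118, 114]
260 [10, 193, 191, 193, 192, 191, 156, 145]
261 [3, 195, 193, 193, 193, 193, 190, 166]
262 [2, 193, 193, 191, 192, 192, 193, 192]
263 [7, 192, 191, 193, 192, 192, 192, 192]
[24, -120, 157] [247.9 257.1]
[24, -119, 157] [247.9 256.4]
[24, -120, 155] [248.  256.3]
[24, -124, 155] [248. 259.]
[-16, -120, 155] [216.2 256.2]
[-16, -124, 155] [216.3 259. ]
```

```bash
python3 -m inch '[[-2,-10,0,0,1],[0,0,0,0,1],[0,0,20,0,1],[0,0,25,0,1],[0,0,25,0,1],[0,0,25,0,1],[0,0,25,0,1],[0,0,12,0,1],[0,0,8,0,1],[0,0,0,0,1]]'; python3 - <<'E'
from h import *
for n in('side','wrist'):snap(n,n+'14')
b=cv2.imread('pics/side14.png');w=cv2.imread('pics/wrist14.png')
f=lambda im,x,y,w,h,s:cv2.resize(im[y:y+h,x:x+w],None,fx=s,fy=s,interpolation=cv2.INTER_CUBIC)
cv2.imwrite('pics/c8.png',np.hstack([f(b,240,130,80,100,5),f(w,190,160,120,150,3.333)]))
E
```

```text
time: 22.75
eef_pos: [561.9, -178.1, 138.3]
eef_rot: [-3.141, 0.001, -0.053]
wrist_force: [-0.6, 0.2, 0.8]
width: 0.001
```

View pics/c8.png

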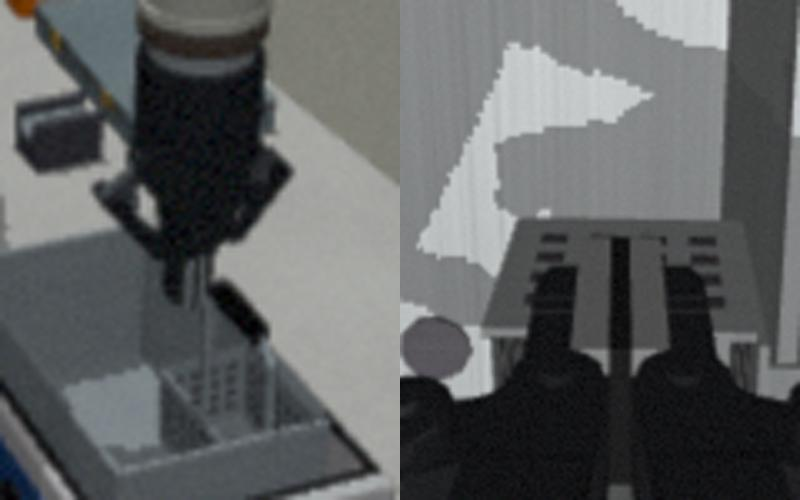

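```bash
python3 -m inch '[[0,3,0,0,1],[0,3,0,0,1],[0,0,0,0,1],[0,0,0,0,1]]'| egrep 'pos|force'; for i in 1 2 3 4 5; do python3 -m inch '[[0,1,0,0,1],[0,0,0,0,1]]' | egrep 'pos|force';done
```

```text
eef_pos: [561.9, -184.4, 139.1]
wrist_force: [-0.3, -0.7, -0.4]
eef_pos: [561.7, -185.2, 138.8]
wrist_force: [0.4, -0.5, -0.2]
eef_pos: [561.7, -186.2, 138.8]
wrist_force: [-0.3, -0.0, -0.1]
eef_pos: [561.6, -187.3, 138.8]
wrist_force: [0.0, -0.3, 0.1]
eef_pos: [561.6, -188.3, 138.8]
wrist_force: [-0.2, 0.0, 0.6]
eef_pos: [561.6, -189.3, 138.8]
wrist_force: [0.4, 0.8, 1.0]
```

```bash
for i in 1 2 3 4 5 6; do python3 -m inch '[[0,1,0,0,1],[0,0,0,0,1]]' | egrep 'pos|force';done
```

```text
eef_pos: [561.5, -190.3, 138.8]
wrist_force: [-0.5, 0.6, 0.4]
eef_pos: [561.4, -191.3, 138.8]
wrist_force: [0.1, 0.1, -0.1]
eef_pos: [561.4, -192.3, 138.8]
wrist_force: [0.2, 0.4, -0.0]
eef_pos: [561.3, -193.3, 138.8]
wrist_force: [0.6, -0.4, -0.2]
eef_pos: [561.3, -194.3, 138.8]
wrist_force: [0.5, 0.0, -0.3]
eef_pos: [561.3, -194.4, 138.8]
wrist_force: [-0.2, 3.5, 1.0]
```

```bash
python3 -m inch '[[0,0.7,0,0,1],[0,0,0,0,1]]' | egrep 'pos|force'; python3 - <<'E'
from h import *
W=snap('wrist','wrist15');snap('side','side15')
g=W['frame'];cv2.imwrite('pics/c8.png',cv2.resize(cv2.cvtColor(g,4)[160:360,190:330],None,fx=3,fy=3,interpolation=2))
E
```

```text
eef_pos: [561.3, -194.5, 138.8]
wrist_force: [0.1, 6.4, 2.7]
```

View pics/c8.png

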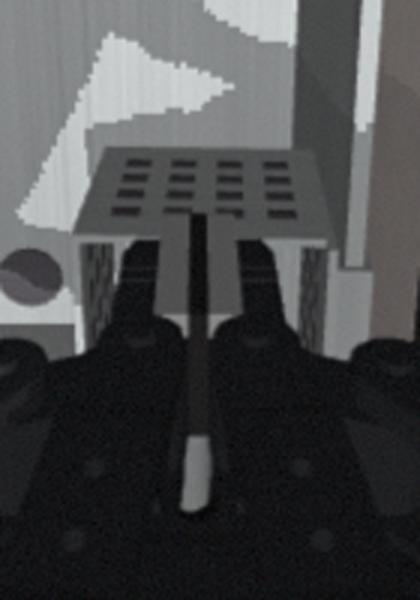

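```bash
python3 -m inch '[[0,-3,0,0,1],[0,-5,0,0,1],[0,-5,0,0,1],[0,0,-15,0,1],[0,0,-25,0,1],[0,0,-25,0,1],[0,0,-25,0,1],[0,0,-25,0,1],[0,-20,-10,0,1],[0,-30,0,0,1],[0,-20,0,0,1],[0,0,0,0,1]]'; python3 - <<'E'
from h import *
for n in('side','wrist','scene'):snap(n,n+'16')
a=cv2.imread('pics/scene16.png');b=cv2.imread('pics/side16.png');w=cv2.imread('pics/wrist16.png')
f=lambda im,x,y,w,h,s:cv2.resize(im[y:y+h,x:x+w],None,fx=s,fy=s,interpolation=cv2.INTER_CUBIC)
cv2.imwrite('pics/c8.png',np.hstack([f(b,240,150,80,100,3.3),f(a,170,110,80,100,3.3),f(w,200,170,80,100,3.3)]))
E
```

```text
time: 26.95
eef_pos: [566.0, -111.1, 265.4]
eef_rot: [3.141, -0.002, -0.05]
wrist_force: [0.2, 0.7, -0.2]
width: 0.001
```

View pics/c8.png

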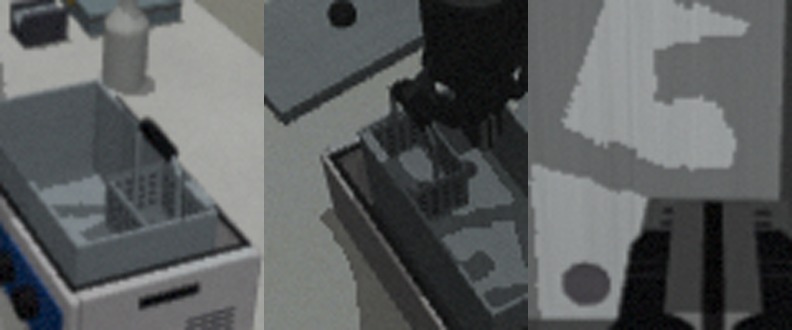

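View pics/wrist16.png

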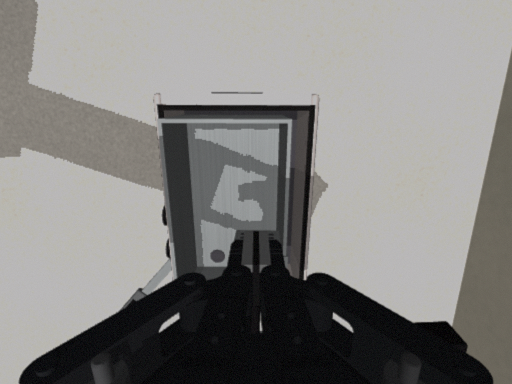

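```bash
python3 -c "
from cell import *
print(hand_in())"
```

```text
the job is handed in; nothing more can be done
None
```

The basket is hooked over the tank's back rim in the drain-cock corner, seated and released. I handed the job in at about 27 s of the 51 s allowed, with the arm clear.

**How it went**
- **Grasp:** the first try missed. By touch, the fingertips were about 35 mm higher than the reported TCP implied, and finding this out pressed the grip bar with about 21 N against the table. The second try held.
- **Back wall:** I lowered the basket inside the tank and moved it until it touched the back wall, with about 7 N sideways. I then backed off so the slot straddled the rim, and it went down without catching.
- **End wall and seat:** I slid it until I felt the end wall, then pressed down lightly until the vertical force turned. The largest readings were 6.5 N sideways and 3.3 N down. It seated where a grip height of 212 mm predicts.

**Last checks**
- The lip is over the rim and the basket leans slightly, as expected.
- The bush was seen in the basket after release, but not in the final pictures.
- In the side view the grip bar lies within about 1.5 pixels of its predicted place. A rougher two-camera fix put it about 4 mm low and 4.5 mm short of the corner. I put that down to part of the bar being hidden behind the fingers.
- A wrist picture suggested a gap of 1 to 2 mm at the end wall, so I nudged the basket with the shut fingers. It moved about 0.1 mm at 6.4 N, so I take it to be against the wall.
- I touched nothing else on the table, though I made no measured check of the bystanders at the end.

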